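# Rock a worn steering coupling and leave it at mid-play

### The arm

A 7-joint arm with a two-finger parallel gripper is mounted at the origin on the work surface. World frame = base frame: x ahead of the robot, y to its left, z up, the work surface at z = 0. Lengths are in mm, angles in rad, forces in N, time in s.
With the tool pointing down it reaches from about 425 to 875 mm from the base axis. Payload 8.4 kg.
Tool frame: the origin (TCP) lies midway between the tips of the shut fingers; the grasp point (between the pads) lies 19 mm behind it; z points along the fingers, y is the direction in which the jaws open and shut (so a half turn about z gives the same grasp; the last joint's range is limited). The gripper opens to 87 mm and grips with 3 to 60 N. Pads are 19 mm wide; open, the fingers measure 117 mm over their backs; the gripper's body (75 mm by 190 mm) begins 51 mm behind the grasp point.
Start: joints at [-1.318, 0.333, 0.04, 1.465, -0.013, 1.343, -0.059], TCP at [223.982, 610.16, 222.546] pointing down, gripper open.
Joint ranges: [-2.58, 2.58], [-0.38, 2.09], [-1.3, 1.39], [0.25, 2.4], [-1.5, 4.64], [0.08, 2.09], [-2.65, 2.65]. Speed limits (rad/s): [2.22, 2.22, 2.79, 2.79, 3.14, 3.14, 3.14].

### API

Orientations are given as [roll, pitch, yaw] about the fixed x, y, z axes, in that order (R = Rz(yaw) Ry(pitch) Rx(roll)).
In Python, from station import arm, get_image, finish_job gives the robot as it stands.
- The arm moves only by the tool send_rows, never from a script. Its argument "targets" is a list of rows, each a list of 5 numbers: the finger opening in cm, from 0 to 8.7, then the shift along the tool's x, y, z in cm, then the turn about the tool's z in rad. A call has 1 to 20 rows; each row is the pose to reach, as a shift and turn from the pose measured when the call began, along the tool's axes at that moment; what a row does not reach only later rows make up. A row lasts 1/10 s, in which the tool goes at most 50 mm and 8.59 degrees, less where a joint would pass 70% of its speed; a pose out of reach is approached as far as the arm can. A call with a gripper value outside its range is refused whole. The fingers move at their own pace and stop on an object; the grip force is fixed at half the most. Time passes only in rows, so rows that repeat a pose let the fingers close. It gives the time, the measured TCP pose, the force and the opening at its end, in the units of the state.
- arm.state(): the state, without advancing time (a new reading comes with each control period).
- get_image(name): name is "side" or "top" or "wrist"; returns a dict with "frame" (400x640x3 uint8, red, green, blue), "z_map" (400x640 float32, mm along the optical axis (not along the pixel's ray), 0 where there is no reading), "fx", "fy", "cx", "cy" (pixels), "world_from_camera" (4x4, takes a point from camera to world coordinates); the wrist camera has in their place "T_tool_cam" (4x4, takes a point from camera to tool coordinates, whose origin is the TCP and whose axes are the flange's). Camera axes: x right, y up, looking along -z (the intrinsics and any distortion apply to the point x, -y, -z); pixel columns grow to the right and rows downward; lengths in mm; the calibration is good to about 2 mm. A picture is of the moment at which its call begins: read the wrist's pose just before it.
- finish_job(): hands the job in, once; it reports no verdict.
The state is a dict: "t": time; "joints": joint angles; "joint_vel": joint speeds; "effort": joint torques, N m; "position": TCP position; "eef_rot": TCP orientation; "force": force on the tool from outside, world axes, zero at the start; "ft_torque": the same for the moment, N m; "opening": finger opening in mm.
Only numpy, scipy, OpenCV 4.12 (cv2) and the standard library are available. Lean on these libraries where they do the work, as an engineer would, in place of code of your own. Each camera call takes 0.05 s, during which the arm holds its last target.

### The job

Set the loose rocking handle into the slot on top of the steering coupling and let go of it; then take it again by its upright knob and rock the hub, first clockwise (seen from above) until you feel the free play end, then anticlockwise until it ends there too. Finally leave the hub at the middle of that free play, handle still in the slot and let go. Only take up the play: do not drag the flange under the hub round by more than about ten degrees, and leave the small steel dish where it stands.

Things in the scene. Friction and masses are not known exactly. Their poses are not given: they have to be found in the camera images.
- handle: Loose rocking handle, about 0.45 kg, standing on the bench: a bare steel block (hollow) 80 long x 24 wide x 64 tall mm (the foot that goes into the slot; carry it by its upper half; the balance point is 24 mm towards the knob), a flat steel arm 18 mm wide sticking out of one end at 30 to 42 mm height, and a black upright knob at the arm's end. Origin: centre of the block's underside; x towards the knob, z up.
- knob (a point): Point on the axis of the handle's black round knob (26 mm across; from 42 to 88 mm above the block's underside), 145 mm along the handle's x from its origin and 72 mm up. The arm ends at 160 mm. Axes as the handle's.
- coupling: Grey steering-gear housing fixed to the bench, 180 mm square, 58 mm tall, with the dark steel flange and above it the bright steel hub (124 mm across) turning on its upright centre axis. Origin: centre of its underside. At either end of its free play the hub picks up the flange and shaft, which take about 1.5 N m to turn (10 N at the knob) and stay where left, carrying the whole play round with them.
- hub_slot (a point): Centre of the floor of the open slot on the hub, on the turning axis, 95 mm above the bench; turns with the hub. Slot: 88 mm long (x), 25.8 mm wide (y), 20 mm deep, its sides flared 5 mm higher; the block goes in either way round with 1 to 2 degrees of slack. z up. The hub turns freely over its hidden play, 25 to 46 degrees in all, starting somewhere inside it.
- flange_tab (a point): Top of the tab sticking out from the rim of the dark steel flange (156 mm across) just below the hub; 92 mm from the turning axis, 70 mm above the bench; x points outwards. The flange stands still while the hub moves in its free play and turns with it once the play is used up. The tab's place round the rim is random and says nothing of where the play lies.
- dish: Small round steel dish, 66 mm across, 28 mm tall, standing on the bench beside the coupling; not needed, to be left alone. Origin: centre of its underside, z up.

How it is judged (in metres and radians):
On the way, in this order (a step that is already met when the one before it is completed fails the run):
1. the handle's block stands in the hub's slot, on its floor, and has been let go (z of handle in the frame of hub_slot between -0.005 and 0.005 m and horizontal distance between handle and hub_slot below 0.012 m and angle between the x axis of handle and the x axis of hub_slot, either way round below 0.12 rad and angle between handle's own z axis and vertical below 0.1 rad and contact force between the fingers and handle below 0.1 N), for 0.3 s.
2. the hub, driven by the knob, has been turned clockwise up to the end of its free play (more than about 2 N at the knob) (contact force between dog_g and jaw_b_g above 6 N and contact force between the fingers and handle_c2 above 0.5 N), for 0.05 s.
3. the hub, driven by the knob, has been turned anticlockwise up to the other end of its free play (contact force between dog_g and jaw_a_g above 6 N and contact force between the fingers and handle_c2 above 0.5 N), for 0.05 s.
At the end, for the whole second after the job is handed in: The handle's block is down in the slot (within 5 mm of its floor, 12 mm of its centre, upright), let go and at rest, and the hub stands within 4 degrees of the middle of its free play (all of step 1 and distance between dog_g and mid_g below 0.0032 m and angular speed of handle below 0.05 rad/s and linear speed of handle below 0.01 m/s); the robot touches nothing.
It fails at once if the flange's tab has been dragged more than 20 mm (about 12 degrees) from where it started (distance of flange_tab from where it was at the start of the episode above 0.02 m).
It fails at once if the steel dish is pushed more than 30 mm (distance of dish from where it was at the start of the episode above 0.03 m).
It also fails if it takes over 72 s, if anything falls off the work surface, if the arm or the gripper's body presses on something with over 40 N, if the wrist force passes 120 N, or if a joint passes its speed limit or range.

## Working session

There is one attempt and no reset: what is moved stays moved. The work goes in short steps, Python scripts to look and compute and a tool call to move; the robot and the scene stay as the last step left them, time stands still between calls to the robot, and variables do not carry over. Pictures are saved under pics/ and viewed, and the job is handed in when it is done.

Besides the shell and the picture viewer there is one more tool, called after "Emit:" in YAML: its name, and indented under it one key for each argument. send_rows: Moves the arm, as the interface text tells. Its arguments: {"type":"object","properties":{"targets":{"type":"array","items":{"type":"array","items":{"type":"number"}}}},"required":["targets"]}

```bash
ls; mkdir -p pics
cat > h.py <<'E'
import numpy as np,cv2
from station import arm,get_image,finish_job
from scipy.spatial.transform import Rotation as R
def cloud(name):
    s=arm.state(); d=get_image(name)
    z=d["z_map"]; v,u=np.mgrid[0:z.shape[0],0:z.shape[1]]
    P=np.stack([(u-d["cx"])/d["fx"]*z,-(v-d["cy"])/d["fy"]*z,-z,np.ones_like(z)],-1)
    if "world_from_camera" in d: T=np.array(d["world_from_camera"])
    else:
        T=np.eye(4);T[:3,:3]=R.from_euler('xyz',s["eef_rot"]).as_matrix();T[:3,3]=s["position"];T=T@np.array(d["T_tool_cam"])
    W=(P@T.T)[...,:3]; W[z==0]=np.nan
    return d,W,T
def save(d,n): cv2.imwrite('pics/'+n,cv2.cvtColor(d["frame"],cv2.COLOR_RGB2BGR))
E
python3 - <<'E'
from h import *
print(arm.state())
for n in ["side","top","wrist"]:
    d,W,T=cloud(n); save(d,n+"0.png"); print(n,{k:v for k,v in d.items() if k not in("frame","z_map")}); np.save(n+"0.npy",W)
E
```

```text
pics
{'t': 0.0, 'joints': array([-1.31819532,  0.33388612,  0.03986123,  1.46628066, -0.01337514,
        1.34331039, -0.05851554]), 'joint_vel': array([-5.53252425e-05, -7.94725665e-04, -5.94504735e-04,  9.70208993e-04,
       -7.68916872e-04, -1.79609081e-03,  1.47245450e-03]), 'effort': array([ 2.75736954e-05, -6.56347275e+01,  1.33542985e+00, -4.03807783e+01,
       -5.97606227e-02,  4.43983823e-02,  1.37122765e-04]), 'position': array([223.84761771, 609.73024508, 221.67054401]), 'eef_rot': array([-3.13997878e+00,  1.29086028e-04,  2.78977636e+00]), 'force': array([ 0.03238178,  0.10963149, -0.64488167]), 'ft_torque': array([-0.0341922 ,  0.04632107, -0.00387705]), 'opening': 86.95160008523855}
side {'fx': 375.25267792905913, 'fy': 375.25267792905913, 'cx': 317.1846940675549, 'cy': 202.25723889199102, 'world_from_camera': array([[-9.77051893e-01,  1.30770843e-01, -1.68132641e-01,
         4.55929620e+02],
       [-2.12826655e-01, -5.67394821e-01,  7.95467115e-01,
         6.23168194e+02],
       [ 8.62631603e-03,  8.12995758e-01,  5.82205705e-01,
         5.48794204e+02],
       
[... 317 characters left out ...]
1,  5.68555353e-02, -9.56476190e-03,
        -2.55456759e+01],
       [ 2.12640363e-03,  2.02095458e-01,  9.79363520e-01,
         9.73682278e+02],
       [ 0.00000000e+00,  0.00000000e+00,  0.00000000e+00,
         1.00000000e+00]])}
wrist {'fx': 327.20966196576967, 'fy': 327.20966196576967, 'cx': 319.37796175724486, 'cy': 193.9297908891934, 'T_tool_cam': array([[-2.19194848e-04,  9.67847317e-01,  2.51538311e-01,
         6.78464657e+01],
       [ 9.99999975e-01,  2.03189104e-04,  8.96039003e-05,
         7.86996831e-01],
       [ 3.56130505e-05,  2.51538325e-01, -9.67847338e-01,
        -1.61830831e+02],
       [ 0.00000000e+00,  0.00000000e+00,  0.00000000e+00,
         1.00000000e+00]])}
```

View pics/side0.png

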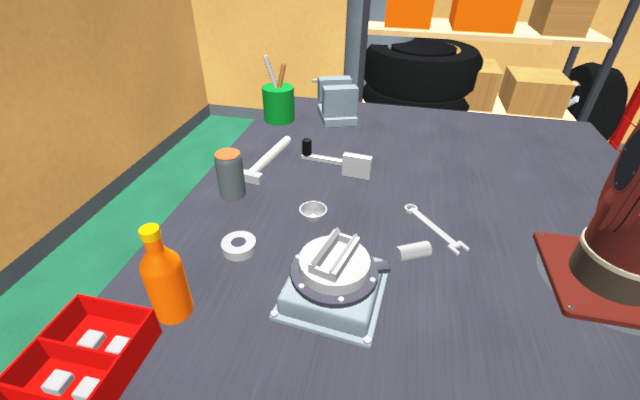

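View pics/top0.png

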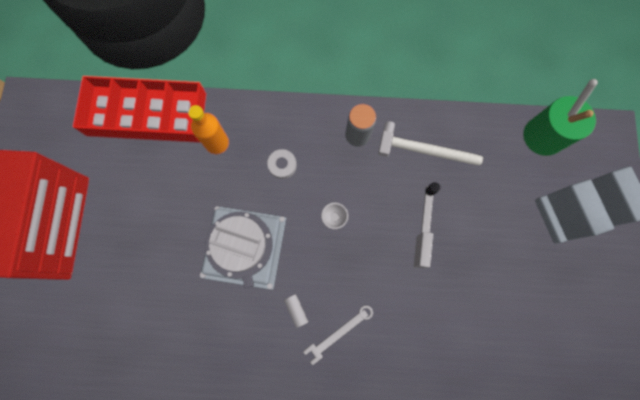

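View pics/wrist0.png

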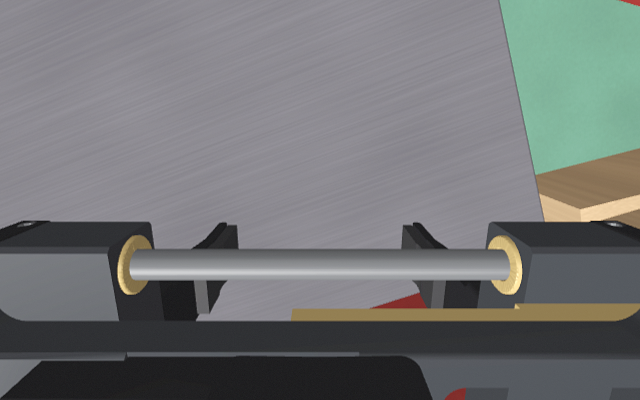

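The top view shows the coupling at (243,245), the dish at (335,215), the handle's block at (427,250) and its knob at (432,188). The side view agrees. Next I'll measure them.

Run:
```python
from h import *
W=np.load("top0.npy"); S=np.load("side0.npy")
dt,_,_=cloud("top"); ds,_,_=cloud("side")
def reg(W,u0,u1,v0,v1,zl,zh):
    P=W[v0:v1,u0:u1].reshape(-1,3); P=P[np.isfinite(P[:,0])]; return P[(P[:,2]>zl)&(P[:,2]<zh)]
def rect(P):
    c,s,a=cv2.minAreaRect(P[:,:2].astype(np.float32)); return np.round(c,1),np.round(s,1),round(a,1),len(P),P[:,2].round(1)[[0]],np.median(P[:,2]).round(1)
print("bench",np.nanmedian(W[300:380,100:250,2]),np.nanmedian(S[230:330,450:480,2]))
for nm,A,b in (("top",W,(405,450,175,275)),("side",S,(295,380,130,185))):
    print(nm,"block",rect(reg(A,*b,56,72)),"arm",rect(reg(A,*b,34,50)),"knob",rect(reg(A,*b,78,100)))
for nm,A,b in (("top",W,(190,300,200,300)),("side",S,(260,400,220,345))):
    print(nm,"hub rim",rect(reg(A,*b,110,130)),"low",rect(reg(A,*b,90,100)),"flange",rect(reg(A,*b,62,75)), "housing",rect(reg(A,*b,50,75)))
    P=reg(A,*b,50,130); print(np.histogram(P[:,2],bins=np.arange(50,132,4)))
print("dish",rect(reg(W,315,355,195,235,15,40)),rect(reg(S,295,332,195,225,15,40)))
for nm,d,b in(("ct",dt,(190,300,195,300)),("cs",ds,(260,400,220,345)),("ht",dt,(400,460,170,280)),("hs",ds,(290,390,125,190))):
    im=cv2.resize(cv2.cvtColor(d["frame"],4)[b[2]:b[3],b[0]:b[1]],None,fx=5,fy=5,interpolation=2)
    cv2.imwrite(f"pics/{nm}.png",im)
```

```text
bench 0.9255397910102374 -0.8435919578599851
top block (array([ 590.7, -280.7]), array([ 25.4, 186.4]), 84.7, 402, array([69.4]), np.float64(64.2)) arm (array([ 595.9, -280.2]), array([ 22.4, 197.3]), 84.6, 382, array([40.7]), np.float64(42.2)) knob (array([ 681.1, -289.2]), array([24. , 23.5]), 72.4, 103, array([86.5]), np.float64(88.2))
side block (array([ 594.5, -279.8]), array([ 27.9, 196.6]), 84.4, 233, array([70.9]), np.float64(62.5)) arm (array([ 596.1, -278.4]), array([ 24.9, 199.5]), 85.0, 370, array([48.6]), np.float64(40.7)) knob (array([ 681.2, -287.4]), array([22.2, 26.7]), 54.9, 56, array([85.]), np.float64(85.8))
top hub rim (array([523.5, 158.4]), array([101.1,  49.8]), 74.8, 596, array([116.8]), np.float64(117.6)) low (array([523.9, 158.5]), array([121.8, 122. ]), 3.8, 1722, array([93.4]), np.float64(95.7)) flange (array([523.1, 157.9]), array([154.1, 155. ]), 63.9, 1202, array([69.4]), np.float64(70.8)) housing (array([515.3, 159.2]), array([155.3, 169.5]), 83.5, 1324, array([50.9]), np.float64(70.6))
(array([ 120,    1,    1,   18,  378,  770,   86,    8,   15,   1
[... 331 characters left out ...]
y([116.6, 122.3]), 81.8, 1943, array([94.2]), np.float64(94.5)) flange (array([509.8, 173.1]), array([176.8, 124.9]), 7.3, 1675, array([68.8]), np.float64(69.4)) housing (array([509.8, 173.1]), array([176.8, 124.9]), 7.3, 1768, array([68.8]), np.float64(69.3))
(array([   3,    0,   90,  157, 1034,  448,  121,  117,  112,  121,  580,
       1296,  138,  142,  155,  195,  327,  255,    6,    0]), array([ 50,  54,  58,  62,  66,  70,  74,  78,  82,  86,  90,  94,  98,
       102, 106, 110, 114, 118, 122, 126, 130]))
dish (array([610.8, -61.8]), array([63.1, 61.6]), 2.9, 300, array([26.9]), np.float64(24.7)) (array([610.6, -61.5]), array([61. , 64.9]), 11.2, 288, array([27.1]), np.float64(22.9))
```

```bash
cat >> h.py <<'E'
def plan(wps,grip):
    """wps: (x,y,z mm, yaw rad) world -> row numbers (cm, rad) from current pose"""
    s=arm.state(); M=R.from_euler('xyz',s["eef_rot"]).as_matrix(); p=np.array(s["position"])
    yaw0=s["eef_rot"][2]
    for w in wps:
        d=M.T@(np.array(w[:3])-p)/10
        t=-(w[3]-yaw0); t=(t+np.pi)%(2*np.pi)-np.pi
        print([grip]+[float(round(x,2)) for x in d]+[float(round(t,3))])
E
python3 - <<'E'
from h import *
W=np.load("top0.npy"); S=np.load("side0.npy")
for A in(W,S):
    P=A.reshape(-1,3);P=P[np.isfinite(P[:,0])]
    m=(P[:,2]>90)&(P[:,0]>250)&(P[:,0]<900)&(abs(P[:,1])<600);P=P[m]
    g=np.round(P[:,:2]/50)*50
    for k in np.unique(g,axis=0):
        q=P[(g==k).all(1)]
        if len(q)>8: print(k,q[:,2].max().round(),end='; ')
    print()
s=arm.state();yaw=s["eef_rot"][2]
hy=np.deg2rad(-5.3); hx=536.4+24*np.cos(hy); hyy=-274+24*np.sin(hy)
print(hx,hyy)
plan([(430,420,230,np.deg2rad(120)),(540,100,240,np.deg2rad(60)),(hx,hyy,200,hy)],8.7)
E
```

```text
[400. 550.] 200.0; [400. 600.] 201.0; [450. 150.] 100.0; [450. 200.] 99.0; [450. 550.] 204.0; [450. 600.] 205.0; [500. 100.] 124.0; [500. 150.] 125.0; [500. 200.] 125.0; [500. 550.] 204.0; [500. 600.] 205.0; [550. 100.] 124.0; [550. 150.] 124.0; [550. 200.] 126.0; [550. 550.] 204.0; [550. 600.] 205.0; [600. 150.] 100.0; [600. 200.] 97.0; [600. 550.] 203.0; [600. 600.] 205.0; [ 650. -600.] 134.0; [650. 550.] 204.0; [650. 600.] 205.0; [ 700. -600.] 133.0; [700. 550.] 200.0; [700. 600.] 202.0; [750. 250.] 191.0; [750. 300.] 128.0; [ 800. -600.] 208.0; [ 800. -550.] 203.0; [ 800. -150.] 124.0; [ 800. -100.] 125.0; [800. 200.] 120.0; [800. 250.] 194.0; [800. 300.] 134.0; [ 850. -600.] 210.0; [ 850. -550.] 209.0; [ 850. -150.] 124.0; [ 850. -100.] 124.0; [ 900. -600.] 232.0; [ 900. -550.] 227.0; 
[450. 150.] 97.0; [450. 200.] 96.0; [500. 100.] 122.0; [500. 150.] 122.0; [500. 200.] 123.0; [550. 100.] 123.0; [550. 150.] 122.0; [550. 200.] 122.0; [600. 150.] 97.0; [600. 200.] 96.0; [ 650. -600.] 131.0; [ 700. -600.] 130.0; [750. 250.] 189.0; [750. 300.] 132.0; [ 800. -600.] 206.0; [ 800. -550.] 199.0; [ 800. -150.] 120.0; [ 800. -100.] 122.0; [800. 250.] 191.0; [800. 300.] 137.0; [ 850. -600.] 207.0; [ 850. -550.] 205.0; [ 850. -150.] 121.0; [ 850. -100.] 122.0; [ 900. -600.] 227.0; [ 900. -550.] 222.0; 
560.29739275643 -276.2168940987175
[8.7, -25.89, -10.73, -0.77, 0.695]
[8.7, -47.24, -36.98, -1.75, 1.743]
[8.7, -62.11, -71.6, 2.27, 2.882]
```

View pics/ct.png

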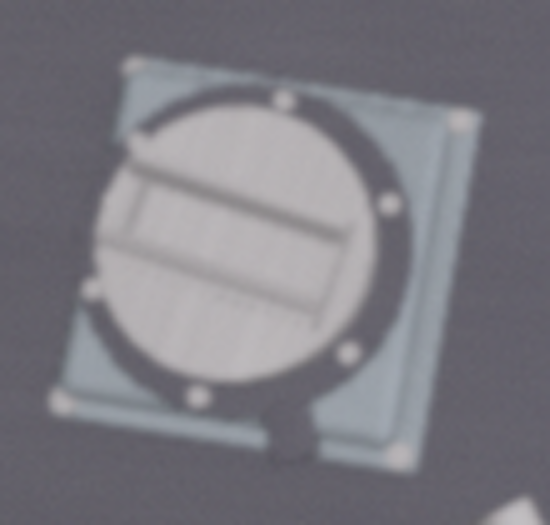

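View pics/hs.png

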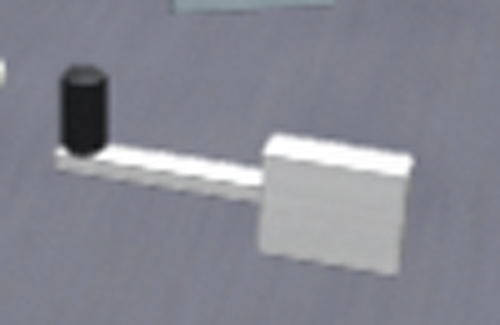

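The slot runs at about 75° in world yaw and the handle at about -5°. I'll move over to above the handle, starting higher because of the 200 mm red box.

Emit:
send_rows:
  targets:
    - [8.7,-13,-5,-6,0.35]
    - [8.7,-26,-11,-6,0.7]
    - [8.7,-26,-11,-6,0.7]
    - [8.7,-26,-11,-6,0.7]
    - [8.7,-26,-11,-6,0.7]
    - [8.7,-36,-24,-6,1.2]
    - [8.7,-36,-24,-6,1.2]
    - [8.7,-36,-24,-6,1.2]
    - [8.7,-47,-37,-6,1.75]
    - [8.7,-47,-37,-6,1.75]
    - [8.7,-47,-37,-6,1.75]
    - [8.7,-47,-37,-6,1.75]
    - [8.7,-54,-54,-3,2.3]
    - [8.7,-54,-54,-3,2.3]
    - [8.7,-54,-54,-3,2.3]
    - [8.7,-54,-54,-3,2.3]
    - [8.7,-62,-71.5,2,2.88]
    - [8.7,-62,-71.5,2,2.88]
    - [8.7,-62,-71.5,2,2.88]
    - [8.7,-62,-71.5,2,2.88]

```text
t: 2.25
position: [559.4, -273.2, 203.2]
eef_rot: [3.141, -0.001, -0.095]
force: [1.5, 0.3, 0.2]
opening: 87.1
```

Run:
```python
from h import *
s=arm.state();print(s["t"],s["position"],s["eef_rot"],s["joints"].round(2),s["force"])
d,W,T=cloud("wrist");save(d,"w1.png");np.save("w1.npy",W)
hy=np.deg2rad(-5.3); plan([(560.3,-276.2,180,hy),(560.3,-276.2,31,hy)],8.7)
```

```text
2.25 [ 559.40545856 -273.15826535  203.23636259] [ 3.14106240e+00 -5.50284324e-04 -9.52959577e-02] [-0.31  0.39  0.91  1.6  -0.31  1.31 -1.03] [1.51166706 0.30197452 0.24582239]
[8.7, 0.35, -0.62, 2.08, -0.019]
[8.7, 0.38, -0.71, 16.98, -0.019]
```

View pics/w1.png

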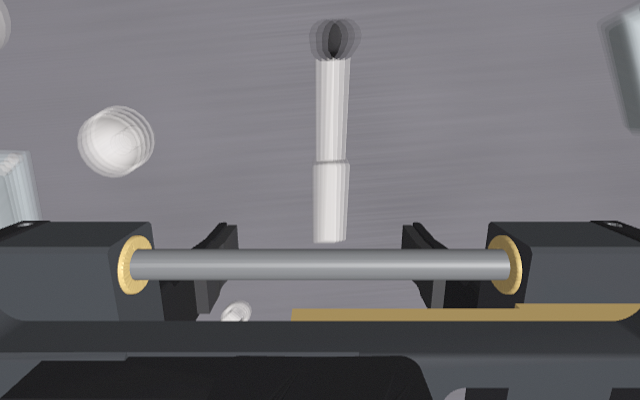

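Run:
```python
from h import *
s=arm.state();print(s["t"],s["position"],s["eef_rot"],s["joint_vel"].round(3))
d,W,T=cloud("wrist");save(d,"w2.png");np.save("w2.npy",W)
def reg(W,zl,zh,c,r):
    P=W.reshape(-1,3);P=P[np.isfinite(P[:,0])];P=P[(P[:,2]>zl)&(P[:,2]<zh)];return P[np.hypot(*(P[:,:2]-c).T)<r]
for n,a,b in(("block",58,70),("arm",36,46),("knob",82,94)):
    P=reg(W,a,b,(600,-280),130); print(n,len(P),cv2.minAreaRect(P[:,:2].astype(np.float32)) if len(P) else '',np.median(P[:,2]) if len(P) else '')
hy=np.deg2rad(-5.3); plan([(560.3,-276.2,31,hy)],8.7)
```

```text
2.3 [ 556.20945981 -281.86171741  200.88844661] [ 3.13587339e+00  2.42264688e-03 -1.11393557e-01] [-0.063 -0.083 -0.006  0.066  0.123  0.027  0.027]
block 2059 ((589.0496826171875, -279.780517578125), (23.823078155517578, 179.94589233398438), 84.3910140991211) 63.32015387128604
arm 1951 ((626.3464965820312, -284.07879638671875), (21.93000602722168, 98.84214782714844), 84.24833679199219) 41.47025161764401
knob 935 ((683.2223510742188, -288.78778076171875), (24.865764617919922, 25.217914581298828), 84.01783752441406) 87.3910653589258
[8.7, 0.45, -0.41, 17.06, -0.011]
```

The wrist view shows the handle standing between the fingers, with the block near (331,200) and the knob near (335,40). The positions agree within 2 mm. I'll go down in two stages.

Emit:
send_rows:
  targets:
    - [8.7,0.5,-0.45,5,-0.015]
    - [8.7,0.5,-0.45,9,-0.015]
    - [8.7,0.5,-0.45,9,-0.015]
    - [8.7,0.5,-0.45,9,-0.015]
    - [8.7,0.5,-0.45,9,-0.015]
    - [8.7,0.5,-0.45,9,-0.015]

```text
t: 2.95
position: [562.4, -276.0, 114.1]
eef_rot: [3.136, 0.0, -0.089]
force: [0.2, 0.8, 0.0]
opening: 86.8
```

Run:
```python
from h import *
s=arm.state();print(s["t"],s["position"],s["eef_rot"],s["joint_vel"].round(3))
d,W,T=cloud("wrist");save(d,"w3.png")
def reg(W,zl,zh,c,r):
    P=W.reshape(-1,3);P=P[np.isfinite(P[:,0])];P=P[(P[:,2]>zl)&(P[:,2]<zh)];return P[np.hypot(*(P[:,:2]-c).T)<r]
for n,a,b in(("block",58,70),("arm",36,46),("knob",82,94)):
    P=reg(W,a,b,(600,-280),130); print(n,len(P),cv2.minAreaRect(P[:,:2].astype(np.float32)) if len(P) else '',np.median(P[:,2]) if len(P) else '')
hy=np.deg2rad(-5.5); plan([(561.2,-276.7,31,hy)],8.7)
```

```text
2.95 [ 562.43489359 -275.98398655  114.06474293] [ 3.13606194e+00  2.33017642e-04 -8.85962957e-02] [ 0.001  0.005 -0.003  0.01  -0.004 -0.004  0.002]
block 2664 ((588.8098754882812, -279.67333984375), (24.018465042114258, 180.30587768554688), 84.58747863769531) 63.345765331065635
arm 3557 ((626.7557983398438, -283.2270202636719), (23.742151260375977, 102.63200378417969), 84.5422592163086) 41.520747120111395
knob 1377 ((678.0256958007812, -288.2349548339844), (25.310319900512695, 15.568502426147461), 84.99738311767578) 87.33824981467106
[8.7, -0.09, 0.05, 8.27, 0.007]
```

View pics/w3.png

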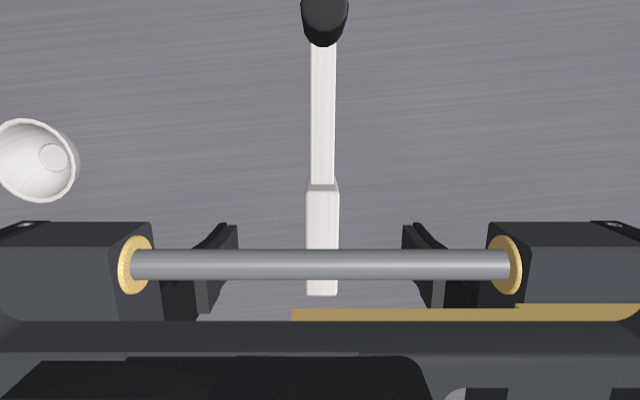

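The dish is clear on the left at (40,160) and the handle is centred between the fingers. I'll descend and close.

Emit:
send_rows:
  targets:
    - [8.7,-0.1,0.05,4,0.007]
    - [8.7,-0.1,0.05,7,0.007]
    - [8.7,-0.1,0.05,8.3,0.007]
    - [8.7,-0.1,0.05,8.3,0.007]
    - [8.7,-0.1,0.05,8.3,0.007]
    - [8.7,-0.1,0.05,8.3,0.007]
    - [2,-0.1,0.05,8.3,0.007]
    - [2,-0.1,0.05,8.3,0.007]
    - [2,-0.1,0.05,8.3,0.007]
    - [2,-0.1,0.05,8.3,0.007]
    - [2,-0.1,0.05,8.3,0.007]
    - [2,-0.1,0.05,8.3,0.007]
    - [2,-0.1,0.05,8.3,0.007]
    - [2,-0.1,0.05,8.3,0.007]
    - [2,-0.1,0.05,8.3,0.007]
    - [2,-0.1,0.05,8.3,0.007]

```text
t: 4.6
position: [561.1, -277.0, 30.8]
eef_rot: [3.136, 0.0, -0.096]
force: [0.0, -1.6, -0.1]
opening: 23.7
```

Emit:
send_rows:
  targets:
    - [2,0,0,-3,0]
    - [2,0,0,-7,0]
    - [2,0,0,-12,0]
    - [2,0,0,-17,0]
    - [2,0,0,-17,0]
    - [2,0,0,-17,0]

```text
t: 5.2
position: [561.3, -275.8, 200.7]
eef_rot: [3.136, -0.0, -0.096]
force: [0.3, 1.0, -6.6]
opening: 23.8
```

Run:
```python
from h import *
s=arm.state();print(s["t"],s["position"],s["eef_rot"],s["opening"],s["force"])
d,W,T=cloud("wrist");save(d,"w4.png")
print(np.nanmedian(W[:200,:,2]))
M=R.from_euler('xyz',s["eef_rot"]).as_matrix()
L=(W-s["position"])@M
P=L.reshape(-1,3);P=P[np.isfinite(P[:,0])];P=P[np.abs(P[:,1])<40]
for n,a,b in(("block",-37,-29),("arm",-16,-6),("knob",-62,-52)):
    Q=P[(P[:,2]>a)&(P[:,2]<b)&(P[:,0]>-60)];print(n,len(Q),cv2.minAreaRect(Q[:,:2].astype(np.float32)) if len(Q) else '',np.median(Q[:,2]))
y=np.deg2rad(74.8);plan([(523.3+24*np.cos(y),158.6+24*np.sin(y),200,y)],2)
```

```text
5.2 [ 561.31766381 -275.75146472  200.71555687] [ 3.13649110e+00 -2.76425831e-04 -9.55282309e-02] 23.760346368372485 [ 0.29072957  0.96994577 -6.60561964]
-0.30664835823770886
block 2401 ((-0.346588134765625, -0.4883232116699219), (45.665016174316406, 36.73017501831055), 89.17156219482422) -32.53529273005731
arm 9033 ((61.704124450683594, -0.6449375152587891), (41.659786224365234, 103.35276794433594), 89.9261474609375) -10.727469454900488
knob 267 ((4.916957378387451, -0.6503372192382812), (14.971183776855469, 37.67457580566406), 0.14278225600719452) -57.6233163516463
[2, -7.44, -45.19, -0.27, -1.401]
```

View pics/w4.png

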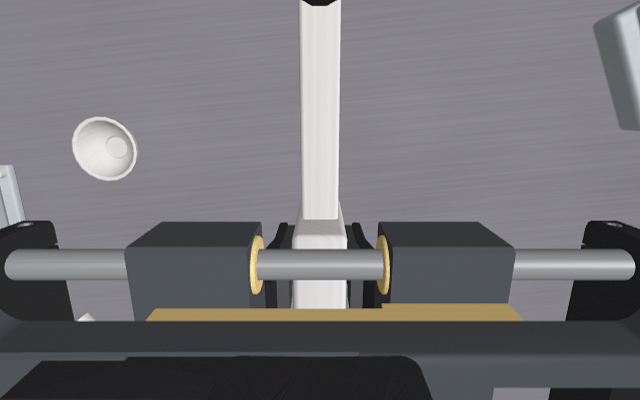

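The handle hangs straight in the grip. I'll move it above the slot.

Emit:
send_rows:
  targets:
    - [2,-1.5,-10,-1,-0.3]
    - [2,-3,-20,-1,-0.6]
    - [2,-5,-30,-1,-0.9]
    - [2,-7.4,-45.2,-1,-1.4]
    - [2,-7.4,-45.2,-1,-1.4]
    - [2,-7.4,-45.2,-1,-1.4]
    - [2,-7.4,-45.2,-1,-1.4]
    - [2,-7.4,-45.2,-1,-1.4]
    - [2,-7.4,-45.2,-1,-1.4]
    - [2,-7.4,-45.2,-1,-1.4]
    - [2,-7.4,-45.2,-1,-1.4]
    - [2,-7.4,-45.2,-1,-1.4]
    - [2,-7.4,-45.2,-1,-1.4]
    - [2,-7.4,-45.2,-1,-1.4]
    - [2,-7.4,-45.2,-1,-1.4]

```text
t: 6.75
position: [530.1, 180.9, 207.2]
eef_rot: [-3.14, 0.005, 1.303]
force: [-0.2, -0.6, -5.7]
opening: 24.0
```

Run:
```python
from h import *
s=arm.state();print(s["t"],s["position"],s["eef_rot"],s["opening"],s["force"],s["joint_vel"].round(3),s["joints"].round(2))
M=R.from_euler('xyz',s["eef_rot"]).as_matrix()
for n in ("wrist","top","side"):
    d,W,T=cloud(n);save(d,n+"5.png");np.save(n+"5.npy",W)
    L=(W-s["position"])@M
    P=L.reshape(-1,3);P=P[np.isfinite(P[:,0])]
    Q=P[(np.abs(P[:,1])<8)&(np.abs(P[:,2]+33)<3.5)&(P[:,0]>-50)&(P[:,0]<60)]; print(n,"block top x", np.percentile(Q[:,0],[0,2,50,98,100]) if len(Q) else '', np.median(Q[:,2]) if len(Q) else '')
    Q=P[(np.abs(P[:,1])<30)&(np.abs(P[:,2]+57)<4)&(P[:,0]>90)&(P[:,0]<150)]; print(n,"knob",cv2.minAreaRect(Q[:,:2].astype(np.float32)) if len(Q) else '')
    Q=W.reshape(-1,3);Q=Q[(np.abs(Q[:,2]-118)<7)&(np.hypot(Q[:,0]-523.3,Q[:,1]-158.5)<62)]; print(n,"hubrim",len(Q),cv2.minAreaRect(Q[:,:2].astype(np.float32)) if len(Q) else '')
y=np.deg2rad(74.8);plan([(523.3+24*np.cos(y),158.6+24*np.sin(y),160,y)],2)
```

```text
6.75 [530.14428917 180.94413817 207.20888533] [-3.13990488  0.00494061  1.30273267] 23.986913004627723 [-0.20144529 -0.57292062 -5.6564771 ] [-0.003 -0.001 -0.006 -0.003 -0.001 -0.001  0.001] [-0.88  0.17  0.53  1.73 -0.09  1.27 -0.6 ]
wrist block top x [-17.22169242 -16.39628896  -5.97444843  17.6259313   18.16831396] -32.841967160417184
wrist knob 
wrist hubrim 1358 ((530.9556884765625, 183.87631225585938), (50.825286865234375, 49.86781311035156), 74.93000793457031)
top block top x [-49.65703909 -49.03699728 -31.97042525  -6.21979076  -5.53172324] -34.2099975809294
top knob 
top hubrim 364 ((521.861083984375, 151.83135986328125), (87.29910278320312, 49.45124053955078), 75.140625)
side block top x [-19.986594   -18.41921414   3.32923077  16.239307    16.85909345] -32.97258353679172
side knob ((121.38597869873047, -1.4559574127197266), (24.675600051879883, 24.826555252075195), 63.94815444946289)
side hubrim 690 ((522.9567260742188, 158.59417724609375), (102.09678649902344, 50.67886734008789), 74.8665542602539)
[2, 0.03, -0.05, 4.74, -0.002]
```

View pics/wrist5.png

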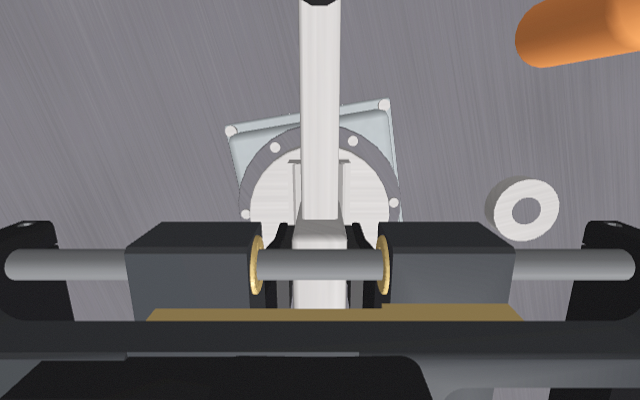

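View pics/side5.png

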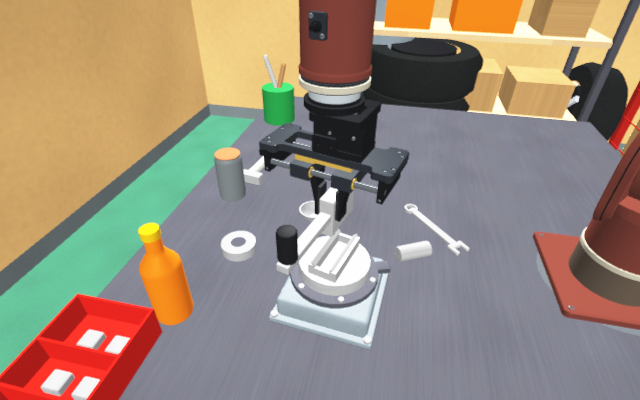

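The wrist view shows the slot walls centred under the arm, at columns 295 and 345 with the arm at 320. I'll check the lateral offset in tool axes.

Run:
```python
from h import *
s=arm.state();M=R.from_euler('xyz',s["eef_rot"]).as_matrix()
for n in("wrist","side"):
    W=np.load(n+"5.npy");L=(W-s["position"])@M
    Q=L.reshape(-1,3)[(np.abs(W[...,2]-119)<5).ravel()&(np.hypot(W[...,0]-523.3,W[...,1]-158.5)<62).ravel()]
    for sg in(1,-1):
        q=Q[Q[:,1]*sg>0]
        for a in((0,20),(20,30)):
            r=q[(q[:,0]>a[0])&(q[:,0]<a[1])]
            if len(r):print(n,sg,a,len(r),np.percentile(r[:,1],[1,50,99]).round(1))
    if n=="wrist":
        Q=L.reshape(-1,3); Q=Q[(np.abs(Q[:,2]+9)<4)&(np.abs(Q[:,1])<15)&(Q[:,0]>20)&(Q[:,0]<90)]
        print("arm y",np.percentile(Q[:,1],[1,50,99]).round(1), np.polyfit(Q[:,0],Q[:,1],1))
```

```text
wrist 1 (0, 20) 261 [15.7 19.5 25.2]
wrist 1 (20, 30) 125 [16.  19.8 25. ]
wrist -1 (0, 20) 293 [-24.3 -18.3 -14.3]
wrist -1 (20, 30) 133 [-24.5 -17.9 -14.2]
arm y [-8.   0.7  9.6] [0.0008053  0.77526842]
side 1 (0, 20) 59 [11.3 15.2 23.6]
side 1 (20, 30) 35 [12.  16.5 23.2]
side -1 (0, 20) 66 [-25.5 -20.3 -13.6]
side -1 (20, 30) 25 [-25.7 -20.  -14.9]
```

The arm and slot agree within 0.3 mm in the wrist camera, so I'll lower straight, slowing near the slot.

Emit:
send_rows:
  targets:
    - [2,0,0,3,0]
    - [2,0,0,5,0]
    - [2,0,0,5.7,0]
    - [2,0,0,6,0]
    - [2,0,0,6.3,0]
    - [2,0,0,6.6,0]
    - [2,0,0,6.9,0]
    - [2,0,0,7.2,0]
    - [2,0,0,7.2,0]
    - [2,0,0,7.2,0]

```text
t: 7.9
position: [529.9, 181.1, 135.3]
eef_rot: [-3.14, 0.005, 1.304]
force: [-0.6, 1.0, -5.8]
opening: 23.5
```

Emit:
send_rows:
  targets:
    - [2,0,0,0.3,0]
    - [2,0,0,0.6,0]
    - [2,0,0,0.8,0]
    - [2,0,0,0.9,0]
    - [2,0,0,0.9,0]
    - [2,0,0,0.9,0]

```text
t: 8.5
position: [529.9, 181.0, 126.2]
eef_rot: [-3.14, 0.005, 1.304]
force: [-0.5, -0.3, -6.1]
opening: 23.7
```

Emit:
send_rows:
  targets:
    - [2,0,0,0.05,0]
    - [2,0,0,0.05,0]
    - [5,0,0,0.05,0]
    - [5,0,0,0.05,0]
    - [5,0,0,0.05,0]
    - [5,0,0,0.05,0]
    - [5,0,0,0.05,0]
    - [5,0,0,0.05,0]
    - [5,0,0,-4,0]
    - [5,0,0,-9,0]
    - [5,0,0,-11,0]
    - [5,0,0,-11,0]
    - [5,0,0,-11,0]

```text
t: 9.8
position: [530.2, 181.6, 236.1]
eef_rot: [-3.14, 0.005, 1.304]
force: [-0.4, 0.3, 0.0]
opening: 49.9
```

```bash
cat >> h.py <<'E'
def locate(W,c=(523.3,158.5)):
    P=W.reshape(-1,3);P=P[np.isfinite(P[:,0])];r=np.hypot(P[:,0]-c[0],P[:,1]-c[1])
    a=None
    K=P[(P[:,2]>174)&(P[:,2]<188)&(r>110)&(r<180)]
    if len(K)>15:
        k,rad=cv2.minEnclosingCircle(K[:,:2].astype(np.float32)); print(" knob",np.round(k,1),round(rad,1),"ang",round(np.degrees(np.arctan2(k[1]-c[1],k[0]-c[0])),2),"zmax",np.percentile(K[:,2],98).round(1),len(K))
    H=P[(P[:,2]>115)&(P[:,2]<124)&(r<62)]
    if len(H)>50: print(" rim",*[np.round(x,1) for x in cv2.minAreaRect(H[:,:2].astype(np.float32))],len(H))
    B=P[(P[:,2]>152)&(P[:,2]<165)&(r<60)]
    if len(B)>30: print(" block",*[np.round(x,1) for x in cv2.minAreaRect(B[:,:2].astype(np.float32))],len(B),np.median(B[:,2]).round(1))
    F=P[(P[:,2]>65)&(P[:,2]<75)&(r>83)&(r<100)]
    if len(F)>8: m=F.mean(0); print(" tab",m.round(1),round(np.degrees(np.arctan2(m[1]-c[1],m[0]-c[0])),2),len(F))
E
python3 - <<'E'
from h import *
s=arm.state();print(s["t"],s["position"],s["force"],s["opening"])
for n in ("wrist","top","side"):
    d,W,T=cloud(n);save(d,n+"6.png");print(n);locate(W)
    if n!="wrist":print("orig");locate(np.load(n+"0.npy"))
E
```

```text
9.8 [530.17270498 181.58996489 236.09569231] [-0.42857536  0.25730956  0.01174571] 49.90883007443729
wrist
 knob [562.9 298.4] 12.8 ang 74.2 zmax 183.8 1508
 rim [526.8 168. ] [83.8 49.5] 74.5 1666
 block [527.9 171.7] [55.  23.9] 74.1 2102 158.3
 tab [432.7 138.6  68.4] -167.63 25
top
 rim [523.2 157.6] [99.7 49.7] 74.7 431
 block [523.1 156. ] [77.6 23.9] 74.6 435 159.5
 tab [437.3 127.5  70.2] -160.19 79
orig
 rim [523.5 158.2] [99.8 49.6] 75.0 454
 tab [437.3 127.6  70.2] -160.26 76
side
 knob [561.3 298.1] 13.3 ang 74.77 zmax 183.7 293
 rim [522.1 159. ] [101.8  49.2] 73.8 327
 block [522.5 158.6] [80.6 23.8] 74.2 528 158.2
 tab [436.9 130.4  69. ] -161.97 94
orig
 rim [522.7 158.6] [100.8  49.3] 74.6 449
 tab [436.9 130.2  68.7] -161.85 95
```

View pics/side6.png

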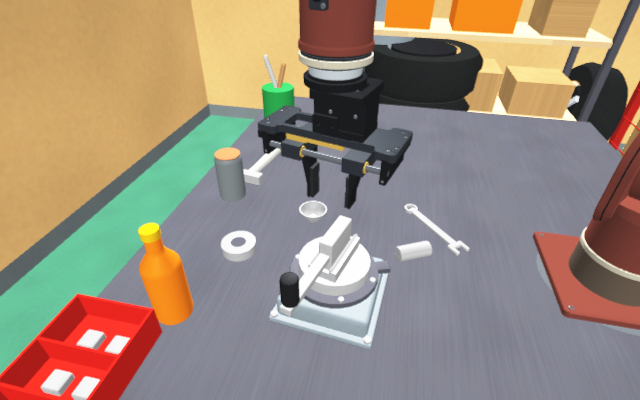

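View pics/wrist6.png

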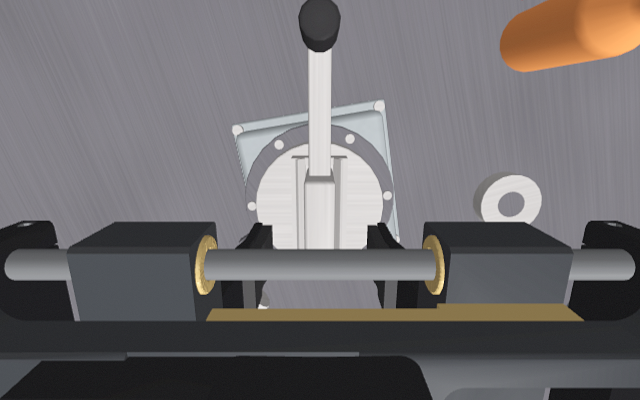

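The handle is seated: the block's top is at about 158.7 mm, where 159 means it is on the floor. It has been let go and the tab hasn't moved. Next I'll take the knob at about (562, 298).

Run:
```python
from h import *
y=np.deg2rad(74.5);plan([(561.9,298.2,236,y),(561.9,298.2,147,y)],5)
```

```text
[5, 12.13, 0.04, -0.2, 0.004]
[5, 12.19, 0.07, 8.7, 0.004]
```

Emit:
send_rows:
  targets:
    - [5,5,0,0,0]
    - [5,10,0,0,0]
    - [5,12.1,0.05,0,0]
    - [5,12.1,0.05,0,0]
    - [5,12.1,0.05,0,0]
    - [5,12.1,0.05,0,0]
    - [5,12.2,0.05,4,0]
    - [5,12.2,0.05,7,0]
    - [5,12.2,0.05,8.8,0]
    - [5,12.2,0.05,8.8,0]
    - [5,12.2,0.05,8.8,0]
    - [5,12.2,0.05,8.8,0]

```text
t: 11.15
position: [562.7, 298.2, 147.8]
eef_rot: [-3.14, 0.005, 1.303]
force: [-0.1, -0.4, 0.4]
opening: 49.9
```

Run:
```python
from h import *
s=arm.state();print(s["t"],s["position"],s["eef_rot"],s["force"],s["opening"])
d,W,T=cloud("wrist");save(d,"wrist7.png")
for n in("side",):
    d,W,T=cloud(n);save(d,n+"7.png");print(n);locate(W)
```

```text
11.15 [562.67283402 298.19605944 147.78250014] [-3.14006143  0.00481166  1.30305997] [-0.07060291 -0.43600589  0.41745965] 49.85467974953645
side
 knob [564.8 307.2] 37.4 ang 74.4 zmax 186.9 339
 block [518.8 145.2] [51.4 23.2] 74.7 261 158.3
 tab [436.5 130.6  68.8] -162.18 99
```

View pics/wrist7.png

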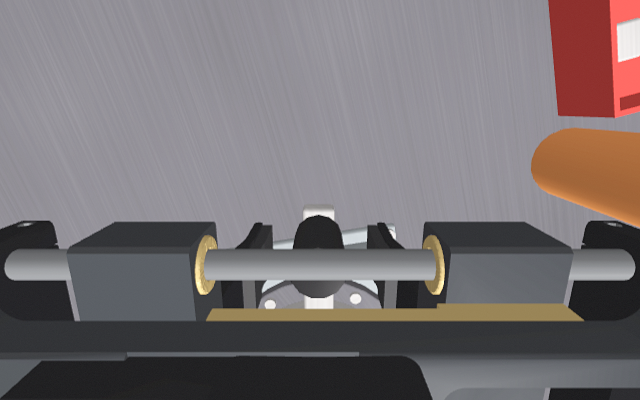

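View pics/side7.png

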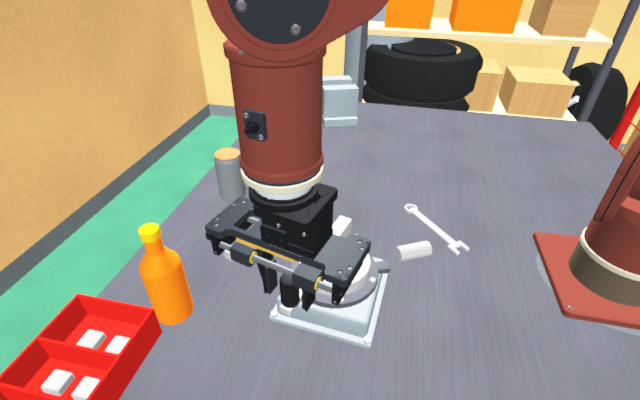

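The knob is centred between the fingers at (319,255). I'll close on it.

Emit:
send_rows:
  targets:
    - [2,0,0,0,0]
    - [2,0,0,0,0]
    - [2,0,0,0,0]
    - [2,0,0,0,0]
    - [2,0,0,0,0]
    - [2,0,0,0,0]
    - [2,0,0,0,0]
    - [2,0,0,0,0]

```text
t: 12.05
position: [562.5, 298.5, 147.5]
eef_rot: [-3.14, 0.005, 1.304]
force: [-1.0, 1.3, 0.9]
opening: 25.2
```

```bash
cat >> h.py <<'E'
C=np.array([523.3,158.5])
def arc(rel,grip=2,r=None,z=None):
    """rows that move the tool along the arc by each rel deg (+ = anticlockwise) from now"""
    s=arm.state(); p=np.array(s["position"]); v=p[:2]-C; r0=np.hypot(*v); a0=np.arctan2(v[1],v[0]); r=r or r0
    print("t",round(s["t"],2),"ang",np.degrees(a0).round(2),"r",r0.round(1),"z",p[2].round(1),"yaw",np.degrees(s["eef_rot"][2]).round(2),"op",s["opening"].round(1))
    f=np.array(s["force"]); t=np.array([-np.sin(a0),np.cos(a0)]); print("Ftang(+ccw)",(f[:2]@t).round(2),"Frad",(f[:2]@np.array([t[1],-t[0]])).round(2),"Fz",f[2].round(2),"Tz",np.round(s["ft_torque"][2],3))
    plan([(C[0]+r*np.cos(a0+np.radians(k)),C[1]+r*np.sin(a0+np.radians(k)),z or p[2],s["eef_rot"][2]+np.radians(k)) for k in rel],grip)
E
python3 -c "
from h import *
arc([-2,-4,-6,-8])"
```

```text
Traceback (most recent call last):
  File "h.py", line 38, in arc
    print("t",round(s["t"],2),"ang",np.degrees(a0).round(2),"r",r0.round(1),"z",p[2].round(1),"yaw",np.degrees(s["eef_rot"][2]).round(2),"op",s["opening"].round(1))
                                                                                                                                              ^^^^^^^^^^^^^^^^^^
AttributeError: 'float' object has no attribute 'round'
```

```bash
sed -i 's/s\["opening"\].round(1)/round(s["opening"],1)/' h.py
python3 -c "
from h import *
arc([-2,-4,-6,-8])"
```

```text
t 12.05 ang 74.36 r 145.4 z 147.5 yaw 74.69 op 25.2
Ftang(+ccw) 1.29 Frad 1.03 Fz 0.95 Tz -0.011
[2, -0.01, 0.51, -0.0, 0.035]
[2, -0.04, 1.01, -0.0, 0.07]
[2, -0.09, 1.52, -0.0, 0.105]
[2, -0.15, 2.02, -0.0, 0.14]
```

Emit:
send_rows:
  targets:
    - [2,-0.01,0.25,0,0.017]
    - [2,-0.01,0.5,0,0.035]
    - [2,-0.02,0.75,0,0.052]
    - [2,-0.04,1.0,0,0.07]
    - [2,-0.04,1.0,0,0.07]

```text
t: 12.55
position: [572.5, 295.4, 147.6]
eef_rot: [-3.141, 0.005, 1.232]
force: [-0.7, 0.6, -0.1]
opening: 25.0
```

```bash
python3 -c "
from h import *
arc([-1,-2,-3,-4])"
```

```text
t 12.55 ang 70.23 r 145.4 z 147.6 yaw 70.59 op 25.0
Ftang(+ccw) 0.88 Frad 0.29 Fz -0.08 Tz 0.03
[2, -0.0, 0.25, -0.0, 0.017]
[2, -0.01, 0.51, -0.0, 0.035]
[2, -0.02, 0.76, -0.0, 0.052]
[2, -0.04, 1.01, -0.0, 0.07]
```

Emit:
send_rows:
  targets:
    - [2,-0.01,0.25,0,0.017]
    - [2,-0.01,0.5,0,0.035]
    - [2,-0.02,0.75,0,0.052]
    - [2,-0.04,1.0,0,0.07]
    - [2,-0.04,1.0,0,0.07]

```text
t: 13.05
position: [582.2, 291.5, 147.6]
eef_rot: [-3.141, 0.005, 1.161]
force: [0.0, -0.3, 0.4]
opening: 25.3
```

```bash
python3 -c "
from h import *
arc([-4])"
```

```text
t 13.05 ang 66.1 r 145.5 z 147.6 yaw 66.51 op 25.3
Ftang(+ccw) -0.15 Frad -0.25 Fz 0.39 Tz -0.059
[2, -0.04, 1.01, -0.0, 0.07]
```

Emit:
send_rows:
  targets:
    - [2,-0.01,0.25,0,0.017]
    - [2,-0.01,0.5,0,0.035]
    - [2,-0.02,0.75,0,0.052]
    - [2,-0.04,1.0,0,0.07]
    - [2,-0.04,1.0,0,0.07]

```text
t: 13.55
position: [590.4, 287.8, 147.4]
eef_rot: [-3.14, 0.005, 1.09]
force: [-5.3, 3.4, 2.6]
opening: 25.2
```

```bash
python3 -c "
from h import *
arc([-4])"
```

```text
t 13.55 ang 62.56 r 145.6 z 147.4 yaw 62.46 op 25.2
Ftang(+ccw) 6.27 Frad 0.58 Fz 2.59 Tz 0.132
[2, -0.03, 1.02, -0.0, 0.07]
```

The free play ends here, with about 6 N resisting. I'll press slightly more and hold to confirm.

Emit:
send_rows:
  targets:
    - [2,0,0.1,0,0.005]
    - [2,0,0.1,0,0.005]
    - [2,0,0.1,0,0.005]

```text
t: 13.85
position: [590.4, 287.8, 147.2]
eef_rot: [-3.138, 0.006, 1.086]
force: [-5.7, 2.2, 2.0]
opening: 25.2
```

Run:
```python
from h import *
arc([4])
for n in("side","top"):
    d,W,T=cloud(n);save(d,n+"8.png");print(n);locate(W)
arc([4])
```

```text
t 13.85 ang 62.59 r 145.7 z 147.2 yaw 62.2 op 25.2
Ftang(+ccw) 6.09 Frad -0.66 Fz 2.04 Tz 0.227
[2, -0.04, -1.02, 0.0, -0.07]
side
 knob [594.1 296.4] 25.3 ang 62.82 zmax 187.5 87
 rim [499.8 153. ] [70.6 14.1] 64.1 122
 block [519.3 153.3] [67.9 24.1] 61.9 350 158.3
 tab [436.4 130.4  68.9] -162.1 98
top
 knob [586.6 284.4] 15.7 ang 63.3 zmax 185.6 54
 rim [523.1 157.8] [99.6 49.7] 64.0 460
 block [523.2 157.3] [79.9 23.6] 62.9 436 159.5
 tab [437.3 127.5  70.2] -160.19 79
t 13.95 ang 62.57 r 145.7 z 147.2 yaw 62.2 op 25.2
Ftang(+ccw) 4.6 Frad -0.16 Fz 1.95 Tz 0.222
[2, -0.04, -1.02, 0.0, -0.07]
```

At the clockwise end the handle is at 62.6°, the hub's rim at 64.0° and the tab hasn't moved. Now anticlockwise. The play is at least 25°, so the first 22° are safe.

```bash
python3 -c "
from h import *
arc([2,4,6,8,10,12,14,16,18,20,22,24],z=147.5)"
```

```text
t 13.95 ang 62.57 r 145.7 z 147.2 yaw 62.2 op 25.2
Ftang(+ccw) 4.6 Frad -0.16 Fz 1.95 Tz 0.222
[2, -0.01, -0.51, -0.03, -0.035]
[2, -0.04, -1.02, -0.02, -0.07]
[2, -0.09, -1.52, -0.02, -0.105]
[2, -0.16, -2.03, -0.02, -0.14]
[2, -0.24, -2.53, -0.02, -0.175]
[2, -0.34, -3.03, -0.02, -0.209]
[2, -0.46, -3.52, -0.01, -0.244]
[2, -0.59, -4.01, -0.01, -0.279]
[2, -0.74, -4.5, -0.01, -0.314]
[2, -0.91, -4.98, -0.0, -0.349]
[2, -1.1, -5.45, -0.0, -0.384]
[2, -1.3, -5.92, 0.0, -0.419]
```

Emit:
send_rows:
  targets:
    - [2,-0.01,-0.5,0,-0.035]
    - [2,-0.04,-1.02,0,-0.07]
    - [2,-0.09,-1.52,0,-0.105]
    - [2,-0.16,-2.03,0,-0.14]
    - [2,-0.24,-2.53,0,-0.175]
    - [2,-0.34,-3.03,0,-0.21]
    - [2,-0.46,-3.52,0,-0.245]
    - [2,-0.6,-4.0,0,-0.28]
    - [2,-0.74,-4.5,0,-0.315]
    - [2,-0.91,-5.0,0,-0.35]
    - [2,-1.1,-5.45,0,-0.385]
    - [2,-1.1,-5.45,0,-0.385]

```text
t: 15.15
position: [536.3, 303.6, 147.4]
eef_rot: [-3.135, 0.004, 1.473]
force: [0.4, -1.2, 0.1]
opening: 25.6
```

```bash
python3 -c "
from h import *
arc([1,2,3,4])"
```

```text
t 15.15 ang 84.88 r 145.7 z 147.4 yaw 84.39 op 25.6
Ftang(+ccw) -0.46 Frad -1.13 Fz 0.15 Tz 0.218
[2, -0.0, -0.25, 0.0, -0.017]
[2, -0.01, -0.51, 0.0, -0.035]
[2, -0.03, -0.76, 0.0, -0.052]
[2, -0.04, -1.02, 0.01, -0.07]
```

Emit:
send_rows:
  targets:
    - [2,-0.01,-0.25,0,-0.017]
    - [2,-0.01,-0.5,0,-0.035]
    - [2,-0.03,-0.75,0,-0.052]
    - [2,-0.04,-1.0,0,-0.07]
    - [2,-0.04,-1.0,0,-0.07]

```text
t: 15.65
position: [526.0, 304.2, 147.5]
eef_rot: [-3.135, 0.004, 1.544]
force: [2.0, -0.8, 0.0]
opening: 25.3
```

```bash
python3 -c "
from h import *
arc([4])"
```

```text
t 15.65 ang 88.94 r 145.8 z 147.5 yaw 88.46 op 25.3
Ftang(+ccw) -2.06 Frad -0.79 Fz 0.04 Tz 0.233
[2, -0.04, -1.02, 0.01, -0.07]
```

Emit:
send_rows:
  targets:
    - [2,-0.01,-0.25,0,-0.017]
    - [2,-0.01,-0.5,0,-0.035]
    - [2,-0.02,-0.6,0,-0.042]
    - [2,-0.02,-0.6,0,-0.042]

```text
t: 16.05
position: [520.4, 304.2, 147.7]
eef_rot: [-3.136, 0.003, 1.586]
force: [4.7, -0.6, -1.0]
opening: 25.2
```

```bash
python3 -c "
from h import *
arc([4])"
```

```text
t 16.05 ang 91.12 r 145.8 z 147.7 yaw 90.89 op 25.2
Ftang(+ccw) -4.69 Frad -0.72 Fz -1.01 Tz 0.203
[2, -0.04, -1.02, 0.01, -0.07]
```

Emit:
send_rows:
  targets:
    - [2,-0.01,-0.15,0,-0.01]
    - [2,-0.01,-0.2,0,-0.014]
    - [2,-0.01,-0.2,0,-0.014]
    - [2,-0.01,-0.2,0,-0.014]

```text
t: 16.45
position: [519.2, 304.2, 147.9]
eef_rot: [-3.138, 0.002, 1.6]
force: [6.0, -0.0, -2.4]
opening: 25.4
```

Run:
```python
from h import *
arc([4])
for n in("side","top"):
    d,W,T=cloud(n);save(d,n+"9.png");print(n);locate(W)
arc([4])
```

```text
t 16.45 ang 91.6 r 145.7 z 147.9 yaw 91.68 op 25.4
Ftang(+ccw) -5.97 Frad -0.2 Fz -2.39 Tz 0.054
[2, -0.03, -1.02, 0.0, -0.07]
side
 knob [518.4 314.3] 24.7 ang 91.79 zmax 187.2 439
top
 knob [525.1 297.8] 17.1 ang 89.24 zmax 186.0 49
 rim [523.4 158.1] [ 49.6 100. ] 0.5 391
 block [523.2 157.9] [24.2 80.4] 1.7 445 159.5
 tab [437.2 127.7  70.9] -160.3 77
t 16.55 ang 91.59 r 145.7 z 147.9 yaw 91.68 op 25.2
Ftang(+ccw) -6.35 Frad 0.95 Fz -2.64 Tz 0.038
[2, -0.03, -1.02, 0.0, -0.07]
```

Resistance shows at a hub angle of 90.5°, which gives a play of about 26.5°. I'll press a little harder to be sure this is the stop, as the flange has some allowance.

Emit:
send_rows:
  targets:
    - [2,-0.01,-0.15,0,-0.01]
    - [2,-0.01,-0.3,0,-0.02]
    - [2,-0.01,-0.3,0,-0.02]
    - [2,-0.01,-0.3,0,-0.02]

```text
t: 16.95
position: [517.5, 304.0, 148.1]
eef_rot: [-3.14, 0.002, 1.619]
force: [7.8, 1.0, -3.7]
opening: 25.3
```

Run:
```python
from h import *
arc([4])
for n in("top",):
    d,W,T=cloud(n);save(d,n+"10.png");print(n);locate(W)
```

```text
t 16.95 ang 92.28 r 145.6 z 148.1 yaw 92.79 op 25.3
Ftang(+ccw) -7.81 Frad 0.67 Fz -3.69 Tz -0.164
[2, -0.03, -1.02, 0.0, -0.07]
top
 knob [523.1 297.5] 17.0 ang 90.1 zmax 185.9 43
 rim [523.4 158.3] [49.8 99.6] 0.9 411
 block [523.1 157.8] [24.1 80.6] 2.2 439 159.6
 tab [437.5 127.6  70.2] -160.21 77
```

The clear stop on both sides leaves the flange unmoved. The middle is a hub angle of about 77.3°: the rim readings of 64.0° and 90.6° give 77.3°, and the handle readings of 62.6° and 91.9° give 77.25°. On the way back clockwise the handle leads the hub by about 1.3°, so I'll drive the handle to about 76°.

```bash
python3 -c "
from h import *
arc([-4,-8,-12,-15,-16.3],z=147.4)"
```

```text
t 17.0 ang 92.29 r 145.7 z 148.1 yaw 92.79 op 25.2
Ftang(+ccw) -8.95 Frad -0.03 Fz -2.72 Tz -0.155
[2, -0.04, 1.02, 0.07, 0.07]
[2, -0.16, 2.03, 0.07, 0.14]
[2, -0.34, 3.03, 0.07, 0.209]
[2, -0.53, 3.77, 0.07, 0.262]
[2, -0.62, 4.08, 0.07, 0.284]
```

Emit:
send_rows:
  targets:
    - [2,-0.01,0.5,0,0.035]
    - [2,-0.04,1.0,0.03,0.07]
    - [2,-0.09,1.5,0.05,0.105]
    - [2,-0.16,2.0,0.05,0.14]
    - [2,-0.24,2.5,0.05,0.175]
    - [2,-0.34,3.0,0.05,0.21]
    - [2,-0.46,3.5,0.05,0.245]
    - [2,-0.57,3.9,0.05,0.272]
    - [2,-0.62,4.08,0.05,0.284]
    - [2,-0.62,4.08,0.05,0.284]
    - [2,-0.62,4.08,0.05,0.284]

```text
t: 18.1
position: [558.5, 299.9, 147.6]
eef_rot: [-3.141, 0.002, 1.336]
force: [-0.1, 1.8, 0.9]
opening: 25.4
```

Run:
```python
from h import *
arc([1,-1])
for n in("top","side"):
    d,W,T=cloud(n);save(d,n+"11.png");print(n);locate(W)
```

```text
t 18.1 ang 76.01 r 145.7 z 147.6 yaw 76.54 op 25.4
Ftang(+ccw) 0.53 Frad 1.68 Fz 0.93 Tz -0.131
[2, 0.0, -0.25, 0.0, -0.017]
[2, -0.0, 0.25, -0.0, 0.017]
top
 knob [561.4 293.4] 16.5 ang 74.21 zmax 186.0 53
 rim [523.2 158.1] [100.8  49.7] 76.6 439
 block [523.4 157.5] [79.9 24.2] 76.0 439 159.5
 tab [437.3 127.4  70.8] -160.13 79
side
 knob [560.4 308.7] 25.3 ang 76.13 zmax 187.2 277
 block [518.3 143.5] [49.7 23.1] 76.9 215 158.1
 tab [436.7 130.3  68.9] -161.97 95
```

Emit:
send_rows:
  targets:
    - [3,0,0,0,0]
    - [3.5,0,0,0,0]
    - [5,0,0,0,0]
    - [5,0,0,0,0]
    - [5,0,0,0,0]
    - [5,0,0,0,0]
    - [5,0,0,-2,0]
    - [5,0,0,-6,0]
    - [5,0,0,-10,0]
    - [5,0,0,-12,0]
    - [5,0,0,-12,0]
    - [5,-4,0,-15,0]
    - [5,-9,0,-16,0]
    - [5,-13,0,-16,0]
    - [5,-13,0,-16,0]
    - [5,-13,0,-16,0]
    - [5,-13,0,-16,0]

```text
t: 19.9
position: [528.1, 174.9, 307.1]
eef_rot: [-3.14, 0.002, 1.337]
force: [0.4, 0.9, -0.1]
opening: 50.1
```

Run:
```python
from h import *
s=arm.state();print(s["t"],s["position"],s["force"])
for n in("wrist","top","side"):
    d,W,T=cloud(n);save(d,n+"12.png");print(n);locate(W)
P=W.reshape(-1,3);P=P[(np.hypot(P[:,0]-611,P[:,1]+62)<60)&(P[:,2]>15)&(P[:,2]<40)];print("dish",cv2.minAreaRect(P[:,:2].astype(np.float32)))
```

```text
19.9 [528.0592871  174.87907705 307.11362583] [ 0.36752825  0.89832067 -0.09676634]
wrist
 knob [559.4 300.4] 13.0 ang 75.74 zmax 183.9 882
 rim [524.6 160. ] [100.5  49.2] 75.9 1340
 block [524.8 160.3] [79. 24.] 76.1 1906 158.3
 tab [438.  131.   69.3] -162.13 168
top
 rim [523.3 158.2] [100.2  49.8] 76.5 434
 block [523.3 157.9] [80.1 24. ] 75.8 443 159.5
 tab [437.3 127.2  70.6] -159.98 78
side
 knob [557.2 298.8] 13.2 ang 76.4 zmax 183.7 296
 rim [522.2 158.6] [101.5  49.4] 75.5 328
 block [522.2 159.4] [80.4 23.7] 76.1 532 158.2
 tab [436.9 130.3  69. ] -161.93 98
dish ((610.6005859375, -61.45524597167969), (60.94460678100586, 66.36662292480469), 11.429832458496094)
```

View pics/side12.png

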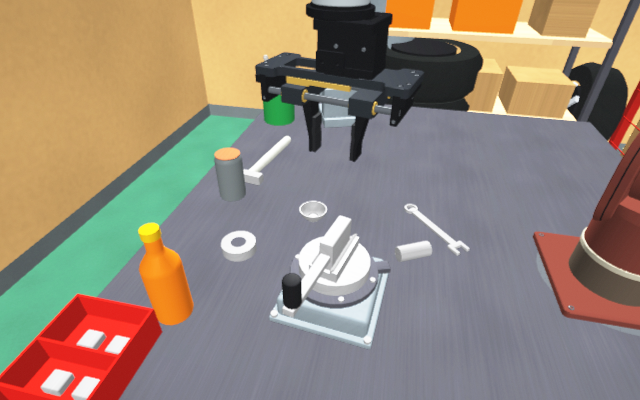

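```bash
python3 -c "
from h import *
print(finish_job())"
```

```text
the job is handed in; nothing more can be done
None
```

The job is handed in at about 20 s of the 72 s allowed; the system gave no verdict. The handle is in the slot and let go, and the hub is about 1° from the middle of its free play.

- **Handle in the slot:** I set the handle in the slot, knob on the far-left side, and let go. The top of its block was at about 158.5 mm, where 159 mm means it is on the slot floor.
- **Rocking by the knob:** The clockwise end came at a hub angle of about 64.0°, with about 6 N at the knob. The anticlockwise end came at about 90.6°, with 6–8 N. That gives a play of about 26.5° and a middle of about 77.3°.
- **Final checks:** The hub stands at 76.5° in the top camera. The side and wrist views read 75.5° and 75.9°, so they disagree by up to 1°; all are within the 4° allowed. The flange tab and the dish show no movement beyond measuring noise, and the gripper is open and well clear above the handle.
- **Less certain:** The anticlockwise stop felt softer than the clockwise one, probably because the handle tilted in the slot's slack. I judged it a true stop because the hub held while the force built up. I did not drag the flange to prove it.

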